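# Centre a tumbler on the marking-out turntable and bring up the marker

## Task

Set the amber tumbler on the turntable up for marking out: with the fingertips nudge it across the turntable, gently and without gripping, lifting or tipping it, until it stands centred inside the smallest engraved ring. Then push the round plate at the outer end of the marker slide inwards until the marker's tip comes to rest against the glass, the tumbler still standing centred inside that ring. Leave the other things on the bench and on the rig's board where they are.

Things in the scene. Friction and masses are not known exactly. Their poses are not given: they have to be found in the camera images.
- rig: marking-out rig fixed to the bench: plywood board 280 (x) x 355 (y) x 18 mm, spanning x -140 to +140, y -140 to +215 mm from the origin, carrying a turntable and a gauge post. Origin on the turntable's axis at bench level, z up; the gauge post and marker slide stand on its +y side.
- wheel_centre (a point): centre of the face of the aluminium turntable, a flat disc 240 mm across, 60 mm above the bench; its bearing is stiff, so it hardly turns. Three dark rings are engraved on it round this centre; the smallest is 86 mm across inside its line.
- post_head (a point): middle of the top of the gauge post's clamp head (34 x 36 mm, 110 mm above the bench), 165 mm from the turntable's axis along the rig's +y; the post's own top is 15 mm higher, and a black lock knob sticks out 42 mm to the rig's +x
- tumbler: thick amber glass tumbler standing on the turntable: straight round wall 80 mm across outside, foot 76 mm across, 80 mm tall, open top, wall 6 mm, solid base 18 mm, about 0.42 kg. Origin at the centre of its underside, z up. It slides with a friction of about 0.6 and does not coast; pushed high up by something small it may tip.
- push_plate (a point): middle of the outer face of the round steel push plate (40 mm across, 6 mm thick, upright, facing the rig's +y) on the outer end of the marker slide, 95 mm above the bench; always 170 mm from the marker's tip; moves with the slide
- marker: marker slide: a level steel tube 15 mm thick, its axis 95 mm above the bench and pointing straight at the turntable's axis, a marker in its inner end, the push plate on its outer end. Origin at the very tip of the marker's nib, axes parallel to the rig's. It slides along the rig's y only, over 105 mm; drawn right back, the tip is 115 mm from the turntable's axis. It stays where left (drag about 1.2 N, no spring).
- jar: closed white plastic jar of polishing powder, 68 mm wide, 85 mm tall, on the bench
- blank: second amber tumbler, the same shape and size as the first, on the bench beside the rig (not the one to be marked)
- vase: green glass vase, 90 mm wide, 160 mm tall, on the bench
- stone: spare grinding stone lying flat on the bench, 100 mm wide, 20 mm thick
- lapping_pad: diamond hand pad with a back grip, 55 x 90 x 44 mm, on the bench
- spanner: spindle spanner 170 mm long, flat on the bench
- dropper: small white dropper bottle, 34 mm wide, 70 mm tall, on the rig's board at about x = +105, y = +170 mm in the rig's frame
- tin: flat aluminium tin, 56 mm wide, 22 mm tall, on the rig's board at about x = -105, y = +170 mm in the rig's frame
Things that resemble listed ones, but are neither listed nor needed, are in the scene too. Leave any turquoise look-alike of the tumbler alone.

How it is judged:
On the way, in this order (a step that is already met when the one before it is completed fails the run):
1. the tumbler stands centred inside the smallest ring (horizontal distance between tumbler and wheel_centre below 0.005 m and angle between tumbler's own z axis and vertical below 0.05 rad and linear speed of tumbler below 0.02 m/s), for 0.2 s.
2. the marker's tip has come up against the glass (contact force between marker and tumbler above 0.1 N), for 0.05 s.
At the end, for the whole second after the job is handed in: The tumbler stands still and upright on the turntable with its centre within 5 mm of the turntable's axis (its foot inside the smallest ring), and the marker's tip, having touched the glass, rests against it (no more than 2.5 mm off) (horizontal distance between tumbler and wheel_centre below 0.005 m and angle between tumbler's own z axis and vertical below 0.05 rad and z of tumbler in the frame of rig between 0.056 and 0.064 m and horizontal distance between marker and tumbler below 0.0425 m and linear speed of tumbler below 0.01 m/s).
It fails at once if the tumbler is lifted off the turntable or falls from it (z of tumbler in the frame of rig above 0.068 m or z of tumbler in the frame of rig below 0.05 m).
It fails at once if the tumbler is tipped (angle between tumbler's own z axis and vertical above 0.2 rad).
It fails at once if the tumbler is gripped or shoved hard (fingers press on it with over 18 N) (contact force between the fingers and tumbler above 18 N).
It fails at once if another thing on the bench or the board is moved by more than 20 mm (distance of any of jar, blank, vase, stone, lapping_pad, spanner, dropper, tin from where it was at the start of the episode above 0.02 m).
It also fails if it takes over 61 s, if anything falls off the work surface, if the arm or the gripper's body presses on something with over 40 N, if the wrist force passes 120 N, or if a joint passes its speed limit or range.

## Robot

A 6-joint arm with a two-finger parallel gripper is mounted at the origin on the work surface. World frame = base frame: x ahead of the robot, y to its left, z up, the work surface at z = 0. Lengths are in m, angles in rad, forces in N, time in s.
With the tool pointing down it reaches from about 0.25 to 0.775 m from the base axis. Payload 8.9 kg.
Tool frame: the origin (TCP) lies midway between the tips of the shut fingers; the grasp point (between the pads) lies 19 mm behind it; z points along the fingers, y is the line along which they close (so a half turn about z gives the same grasp; the last joint's range is limited). The gripper opens to 85 mm and grips with 20 to 120 N. Pads are 22 mm wide; open, the fingers measure 114 mm over their backs; the gripper's body (76 mm by 85 mm) begins 54 mm behind the grasp point. The pads swing forward as they close: fully open they stand 13 mm farther back than shut.
Start: joints at [1.063, 0.291, -0.153, 1.127, 0, 1.431], TCP at [0.189, 0.49, 0.231] pointing down, gripper open.
Joint ranges: [-2.52, 2.52], [-0.91, 1.74], [-1.3, 1.37], [-1.96, 2.02], [-1.52, 1.47], [-3.14, 3.14]. Speed limits (rad/s): [2.22, 2.22, 2.79, 3.14, 3.14, 3.14].

## Interface

Orientations are given as a unit quaternion [w, x, y, z].
In Python, from bench import robot gives the robot as it stands.
- The arm moves only by the shell command python3 -m pendant 'ROWS'. ROWS is JSON, a list of rows, each an object with "delta_pos": the shift along the tool's x, y, z in units of 60 mm (1.0 is 60 mm), a list of three; "delta_rot": the turn, a rotation vector about the tool's x, y, z in units of 6 degrees (1.0 is 6 degrees), a list of three; "hand": the gripper command: -1 is fully open, 1 is shut, values between are in proportion. A call has exactly 8 rows; each row is the pose to reach, as a shift and turn from the pose commanded when the call began, along the tool's axes at that moment; what a row does not reach only later rows make up. A row lasts 1/8 s, in which the tool goes at most 62.5 mm and 10.7 degrees, less where a joint would pass 70% of its speed; a pose out of reach is approached as far as the arm can. A call with a gripper value outside its range is refused whole. The fingers move at their own pace and stop on an object; the grip force is fixed at half the most. Time passes only in rows, so rows that repeat a pose let the fingers close, or fill a call up. It gives the time, the measured TCP pose, the force, the opening and the grip force at its end, in the units of the state.
- robot.observe(): the state, without advancing time (a new reading comes with each control period).
- robot.read_camera(name): name is "scene" or "side" or "wrist"; returns the picture (420x560x3 uint8, red, green, blue); there is no depth.
- robot.camera_model(name): a dict with "fx", "fy", "cx", "cy" (pixels), "k1" (the pictures are not rectified: a ray, as slopes to the right and down, at radius r is drawn at 1 + k1 r^2 times it, then the intrinsics apply), "R" (3x3) and "t" (3): a world point X has camera coordinates R X + t. Camera axes: x right, y down, z forward; pixel columns grow to the right and rows downward; lengths in m; the calibration is good to about 2 mm. A picture is of the moment at which its call begins: read the wrist's pose just before it. camera_model takes no time and is no camera call; for the wrist camera it gives the pose at the moment of the call.
- robot.job_done(): hands the job in; it is judged then, once.
The state is a dict: "time_s": time; "joint_pos": joint angles; "joint_vel": joint speeds; "tau": joint torques, N m; "ee_pos": TCP position; "orientation": TCP orientation; "contact_force": force on the tool from outside, world axes, zero at the start; "wrist_torque": the same for the moment, N m; "finger_gap": opening from 0.0 (shut) to 1.0 (fully open); "finger_force": force on a finger pad.
Only numpy, scipy, OpenCV 4.12 (cv2) and the standard library are available. Lean on these libraries where they do the work, as an engineer would, in place of code of your own. Each camera call takes 0.05 s, during which the arm holds its last target. There are 200 camera calls.

## Working session

There is one attempt and no reset: what is moved stays moved. The work goes in short steps, Python scripts to look and compute and a shell command to move; the robot and the scene stay as the last step left them, time stands still between calls to the robot, and variables do not carry over. Pictures are saved under pics/ and viewed, at most 10 in all, crops included, and the job is handed in when it is done.

```bash
mkdir -p pics; ls; python3 - <<'E'
from bench import robot
import cv2
for n in ("scene","side"):
    im=robot.read_camera(n); cv2.imwrite(f"pics/{n}0.png",im[:,:,::-1])
    m=robot.camera_model(n); print(n,m)
s=robot.observe(); print(s['time_s'],s['ee_pos'],s['orientation'],s['finger_gap'])
E
```

```text
pics
scene {'fx': 441.80271218304364, 'fy': 441.80271218304364, 'cx': 275.52191331357255, 'cy': 205.64699969055246, 'k1': 0.011522629666208912, 'R': array([[-0.49631797,  0.86810933, -0.007393  ],
       [ 0.54585417,  0.30543275, -0.78022692],
       [-0.67506421, -0.39127614, -0.62545287]]), 't': array([ 0.24504916, -0.22149457,  1.643458  ])}
side {'fx': 386.8613172087069, 'fy': 386.8613172087069, 'cx': 281.6648191804133, 'cy': 211.48780362416787, 'k1': -0.05330794045075597, 'R': array([[ 0.97751612, -0.21062742,  0.00991549],
       [-0.11622122, -0.57742306, -0.80813071],
       [ 0.17593991,  0.78880841, -0.58891973]]), 't': array([-0.49676656,  0.11297316,  1.03895891])}
0.1 [0.1890598  0.48937641 0.23078328] [-1.92588089e-04  1.83346268e-01  9.83048226e-01 -5.42409246e-04] 1.0018764982112538
```

View pics/scene0.png

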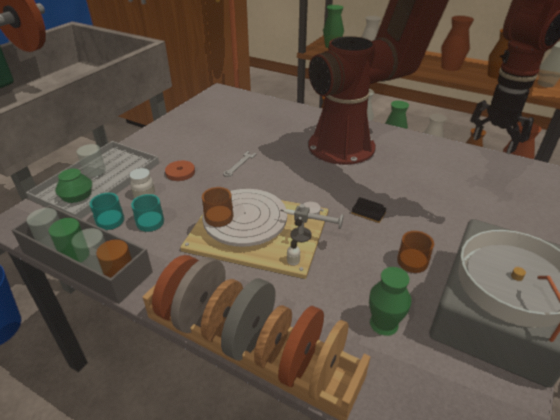

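View pics/side0.png

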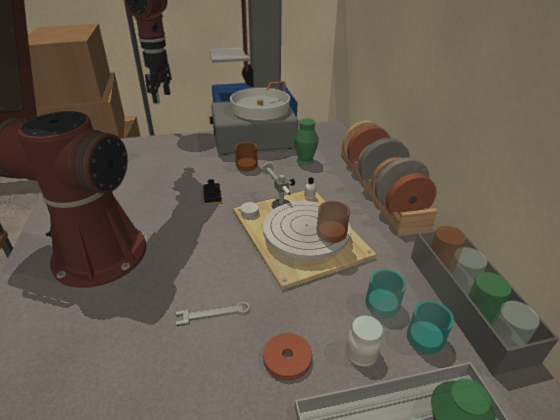

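The scene view shows the turntable centred near (243,216), the amber tumbler at (218,207), and the push plate at (340,220). In the side view they are at (307,226), (333,222) and (268,168).

```bash
cat > h.py <<'E'
from bench import robot
import numpy as np, cv2
def ray(m,p):
    d=(np.array(p,float)-[m['cx'],m['cy']])/[m['fx'],m['fy']]; u=d.copy()
    for _ in range(8): u=d/(1+m['k1']*(u@u))
    R=np.array(m['R']); t=np.array(m['t'])
    v=R.T@np.array([*u,1]); return -R.T@t, v/np.linalg.norm(v)
def plane(m,p,z):
    c,v=ray(m,p); return c+v*(z-c[2])/v[2]
def tri(ms,ps):
    A=np.zeros((3,3));b=np.zeros(3)
    for m,p in zip(ms,ps):
        c,v=ray(m,p);P=np.eye(3)-np.outer(v,v);A+=P;b+=P@c
    return np.linalg.solve(A,b)
def proj(m,X):
    x=np.array(m['R'])@X+m['t'];u=x[:2]/x[2];u=u*(1+m['k1']*(u@u));return u*[m['fx'],m['fy']]+[m['cx'],m['cy']]
def circ(P):
    A=np.c_[2*P[:,:2],np.ones(len(P))];s=np.linalg.lstsq(A,(P[:,:2]**2).sum(1),rcond=None)[0]
    return s[:2],np.sqrt(s[2]+s[:2]@s[:2])
E
python3 - <<'E'
from h import *
ms=[robot.camera_model(n) for n in("scene","side")]
for n,p in dict(wheel=[(243,216),(307,226)],plate=[(340,220),(268,168)]).items(): print(n,tri(ms,p))
print("wheel z60",plane(ms[0],(243,216),.06),plane(ms[1],(307,226),.06))
a=cv2.imread("pics/scene0.png")[150:280,150:400];b=cv2.imread("pics/side0.png")[140:300,200:400]
a=cv2.resize(a,None,fx=3,fy=3,interpolation=2);b=cv2.resize(b,None,fx=3,fy=3,interpolation=2)
cv2.imwrite("pics/a.png",a);cv2.imwrite("pics/b.png",b)
E
```

```text
wheel [ 0.56694539 -0.06202643  0.05217686]
plate [0.50422071 0.20051455 0.0969305 ]
wheel z60 [ 0.57668416 -0.05711752  0.06      ] [ 0.56278074 -0.06967989  0.06      ]
```

View pics/a.png

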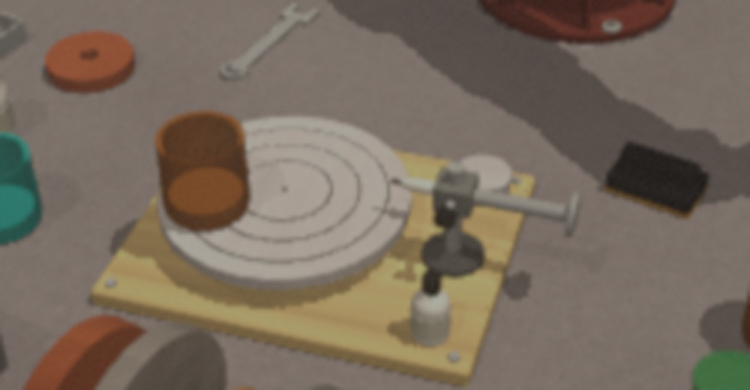

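View pics/b.png

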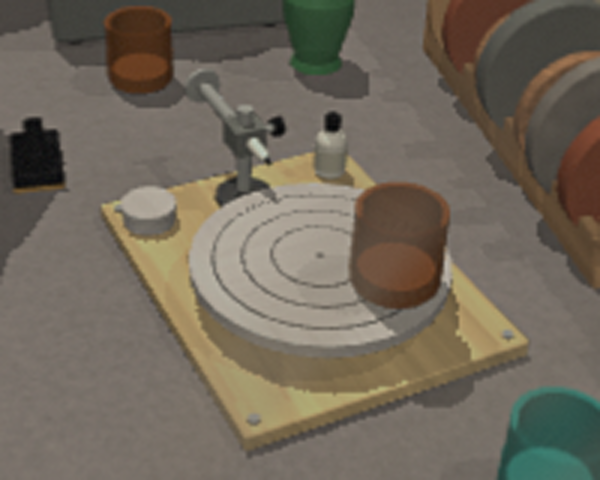

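```bash
python3 - <<'E'
from h import *
ms=[robot.camera_model(n) for n in("scene","side")]
o=np.array([[150,150],[200,140]])
D=dict(wheel=[(285,188),(320,255)],plate=[(575,213),(202,85)],tip=[(392,181),(267,159)],rim=[(202,134),(402,208)])
for n,p in D.items():
    P=(np.array(p)+.5)/3-.5+o; X=tri(ms,P); print(n,X,[np.round(proj(m,X)-q,1) for m,q in zip(ms,P)])
print(robot.camera_model("wrist"))
E
```

```text
wheel [ 0.56191154 -0.06226876  0.0598    ] [array([-0.3,  0.2]), array([-0.4, -0.2])]
plate [0.50199624 0.20396127 0.09485886] [array([-0.5,  0.5]), array([-0.4, -0.4])]
tip [0.53886835 0.0435656  0.09659249] [array([ 0.6, -0.5]), array([0.6, 0.4])]
rim [ 0.61523687 -0.1119824   0.14030129] [array([-0.6,  0.4]), array([-0.7, -0.4])]
{'fx': 295.9443876376892, 'fy': 295.9443876376892, 'cx': 273.2241733009169, 'cy': 209.6735743199473, 'k1': -0.029233775376764082, 'R': array([[ 0.36078396,  0.93264624, -0.00243498],
       [ 0.88223778, -0.34043494,  0.32520849],
       [ 0.30247552, -0.11947823, -0.94563921]]), 't': array([-0.52467067, -0.0410908 ,  0.38200972])}
```

```bash
A='{"delta_pos":[-11.24,-7.19,0],"delta_rot":[0,0,3.65],"hand":0}'; unset A
python3 -m pendant '[{"delta_pos":[-5,-3.2,0],"delta_rot":[0,0,1.7],"hand":0},{"delta_pos":[-5,-3.2,0],"delta_rot":[0,0,1.7],"hand":0},{"delta_pos":[-5,-3.2,0],"delta_rot":[0,0,1.7],"hand":0},{"delta_pos":[-5,-3.2,0],"delta_rot":[0,0,1.7],"hand":0},{"delta_pos":[-11.24,-7.19,0],"delta_rot":[0,0,3.65],"hand":0},{"delta_pos":[-11.24,-7.19,0],"delta_rot":[0,0,3.65],"hand":0},{"delta_pos":[-11.24,-7.19,0],"delta_rot":[0,0,3.65],"hand":0},{"delta_pos":[-11.24,-7.19,0],"delta_rot":[0,0,3.65],"hand":0}]'
python3 - <<'E'
from h import *
s=robot.observe(); print(s['time_s'],s['ee_pos'],s['orientation'],s['finger_gap'])
print(cv2.Rodrigues(np.eye(3))[0].T)
E
```

```text
time_s: 1.1
ee_pos: [0.4858, 0.0846, 0.2312]
orientation: [-0.0, 0.367, 0.93, 0.0]
contact_force: [0.9, 2.3, -0.3]
finger_gap: 0.497
finger_force: 0.0
1.1 [0.48579746 0.08460794 0.23121272] [-4.78062760e-05  3.66848319e-01  9.30280766e-01  7.34426553e-05] 0.4965603083568187
[[0. 0. 0.]]
```

```bash

python3 -m pendant '[{"delta_pos":[-4.89,-0.92,0],"delta_rot":[0,0,0],"hand":0},{"delta_pos":[-4.89,-0.92,0],"delta_rot":[0,0,0],"hand":0},{"delta_pos":[-4.89,-0.92,0],"delta_rot":[0,0,0],"hand":0},{"delta_pos":[-4.89,-0.92,0],"delta_rot":[0,0,0],"hand":0},{"delta_pos":[-4.89,-0.92,0],"delta_rot":[0,0,0],"hand":0},{"delta_pos":[-4.89,-0.92,0],"delta_rot":[0,0,0],"hand":0},{"delta_pos":[-4.89,-0.92,0],"delta_rot":[0,0,0],"hand":0},{"delta_pos":[-4.89,-0.92,0],"delta_rot":[0,0,0],"hand":0}]'
python3 - <<'E'
from h import *
m=robot.camera_model("wrist"); im=robot.read_camera("wrist"); cv2.imwrite("pics/w1.png",im[:,:,::-1])
import pickle; pickle.dump(m,open("w1.pkl","wb"))
for X in [(.562,-.062,.06),(.615,-.112,.14),(.615,-.112,.06),robot.observe()['ee_pos']]: print(proj(m,np.array(X)))
E
```

```text
time_s: 2.1
ee_pos: [0.6613, -0.1529, 0.2316]
orientation: [-0.0, 0.366, 0.931, 0.0]
contact_force: [-0.1, -0.4, -0.2]
finger_gap: 0.498
finger_force: 0.0
[272.05265788  54.18939265]
[271.06413898 140.13902306]
[271.70951487 132.17407156]
[273.10426585 272.3455009 ]
```

View pics/w1.png

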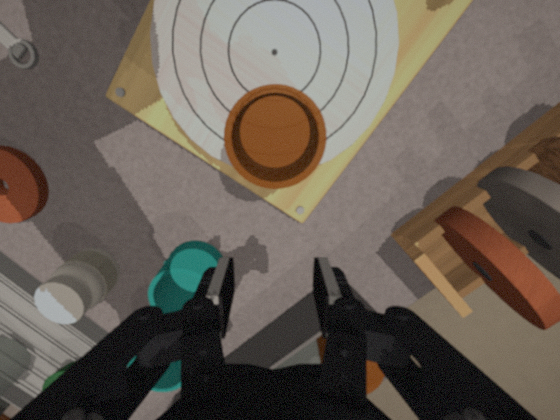

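The wrist view shows the centre dot at about (275,52) and the tumbler's rim circle centred near (275,137). Both lie on the push line. A turquoise glass at (190,275) is close to the left finger.

```bash
cat >> h.py <<'E'
def wheel(im,m,guess):
    g=cv2.cvtColor(im,cv2.COLOR_RGB2GRAY).astype(float); u,v=np.round(proj(m,np.array(guess))).astype(int)
    r=9; u0,v0=max(u-r,0),max(v-r,0); w=g[v0:v+r+1,u0:u+r+1]; k=np.clip(np.median(w)-35-w,0,None)
    yy,xx=np.mgrid[:w.shape[0],:w.shape[1]]; p=((xx*k).sum()/k.sum()+u0,(yy*k).sum()/k.sum()+v0); return p,plane(m,p,.06)
def tumbler(im,m,guess):
    h=cv2.cvtColor(im,cv2.COLOR_RGB2HSV); k=cv2.inRange(h,(4,130,40),(20,255,255))
    c=[x for x in cv2.findContours(k,0,1)[0] if cv2.contourArea(x)>800]
    g=proj(m,np.array(guess)); c=max(c,key=lambda x:cv2.pointPolygonTest(x,tuple(map(float,g)),True))
    pts=cv2.convexHull(c)[:,0]
    # rim (top) is nearest: keep contour points whose z=.14 back-projection fits a 40 mm circle
    P=np.array([plane(m,p,.14) for p in c[:,0]]); keep=np.ones(len(P),bool)
    for _ in range(12):
        o,R=circ(P[keep]); e=np.abs(np.linalg.norm(P[:,:2]-o,axis=1)-R); keep=e<max(.002,1.5*np.median(e))
    return o,R,keep.mean()
E
python3 - <<'E'
from h import *
import pickle
m=pickle.load(open("w1.pkl","rb")); im=cv2.imread("pics/w1.png")[:,:,::-1].copy()
print(wheel(im,m,plane(m,(275,52),.06))); print(tumbler(im,m,(.615,-.112,.14)))
print("turq",plane(m,(195,277),.08)); s=robot.observe();print(s['ee_pos'])
E
```

```text
((np.float64(273.9705284552846), np.float64(51.71138211382114)), array([ 0.56167599, -0.05919039,  0.06      ]))
(array([ 0.61633203, -0.10954535]), np.float64(0.038883266604259475), np.float64(1.0))
turq [ 0.67151462 -0.28498426  0.08      ]
[ 0.66142022 -0.1528897   0.23178066]
```

```bash

python3 -m pendant '[{"delta_pos":[0,0,0.7],"delta_rot":[0,0,0],"hand":0},{"delta_pos":[0,0,1.4],"delta_rot":[0,0,0],"hand":0},{"delta_pos":[0,0,2.0],"delta_rot":[0,0,0],"hand":0},{"delta_pos":[0,0,2.53],"delta_rot":[0,0,0],"hand":0},{"delta_pos":[0,0,2.53],"delta_rot":[0,0,0],"hand":0},{"delta_pos":[0.1,0,2.53],"delta_rot":[0,0,0],"hand":0},{"delta_pos":[0.2,0,2.53],"delta_rot":[0,0,0],"hand":0},{"delta_pos":[0.2,0,2.53],"delta_rot":[0,0,0],"hand":0}]'
python3 - <<'E'
from h import *
m=robot.camera_model("wrist"); im=robot.read_camera("wrist"); cv2.imwrite("pics/w2.png",im[:,:,::-1])
s=robot.observe();print(s['ee_pos'],s['contact_force'])
print(wheel(im,m,(.5617,-.0592,.06))); print(tumbler(im,m,(.6163,-.1095,.14)))
E
```

```text
time_s: 3.15
ee_pos: [0.6532, -0.1455, 0.0808]
orientation: [0.001, 0.367, 0.93, 0.0]
contact_force: [0.2, -0.7, -0.3]
finger_gap: 0.5
finger_force: 0.0
[ 0.6533426  -0.14574439  0.08057989] [ 0.70989826  0.03890121 -0.1695533 ]
((np.float64(274.8307547169811), np.float64(20.328867924528303)), array([ 0.56185812, -0.05902108,  0.06      ]))
(array([ 0.61631392, -0.10911835]), np.float64(0.03942459447879779), np.float64(1.0))
```

View pics/w2.png

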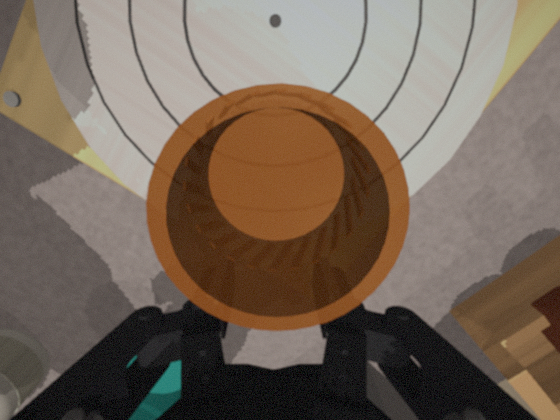

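The view shows the tumbler rim at about (278,207), the dot at (275,20), and the fingers just behind the glass without touching it.

```bash

python3 -m pendant '[{"delta_pos":[0.06,0,0],"delta_rot":[0,0,0],"hand":0},{"delta_pos":[0.12,0,0],"delta_rot":[0,0,0],"hand":0},{"delta_pos":[0.2,0,0],"delta_rot":[0,0,0],"hand":0},{"delta_pos":[0.3,0,0],"delta_rot":[0,0,0],"hand":0},{"delta_pos":[0.4,0,0],"delta_rot":[0,0,0],"hand":0},{"delta_pos":[0.5,0,0],"delta_rot":[0,0,0],"hand":0},{"delta_pos":[0.6,0,0],"delta_rot":[0,0,0],"hand":0},{"delta_pos":[0.65,0,0],"delta_rot":[0,0,0],"hand":0}]'
python3 - <<'E'
from h import *
m=robot.camera_model("wrist"); im=robot.read_camera("wrist"); cv2.imwrite("pics/w3.png",im[:,:,::-1])
s=robot.observe();print(s['ee_pos'],s['contact_force'])
W=np.array([.5618,-.0591]); x=np.array([-.731,.682]);y=np.array([.682,.731])
T,R,_=tumbler(im,m,(.594,-.089,.14)); print(T,R,'to go',x@(W-T),y@(W-T),'gap',x@(T-s['ee_pos'][:2]))
E
```

```text
time_s: 4.2
ee_pos: [0.6269, -0.1206, 0.0813]
orientation: [0.003, 0.367, 0.93, -0.0]
contact_force: [5.5, -5.7, 5.8]
finger_gap: 0.498
finger_force: 0.1
[ 0.6264489  -0.12024626  0.08119614] [ 4.16346103 -3.4623424   4.13028366]
[ 0.59255708 -0.08824854] 0.04019011260877848 to go 0.042362732030961976 0.0003312541715116151 gap 0.046597360035066614
```

```bash

python3 -m pendant '[{"delta_pos":[0.05,0,0],"delta_rot":[0,0,0],"hand":0},{"delta_pos":[0.13,0,0],"delta_rot":[0,0,0],"hand":0},{"delta_pos":[0.21,0,0],"delta_rot":[0,0,0],"hand":0},{"delta_pos":[0.3,0,0],"delta_rot":[0,0,0],"hand":0},{"delta_pos":[0.4,0,0],"delta_rot":[0,0,0],"hand":0},{"delta_pos":[0.5,0,0],"delta_rot":[0,0,0],"hand":0},{"delta_pos":[0.56,0,0],"delta_rot":[0,0,0],"hand":0},{"delta_pos":[0.6,0,0],"delta_rot":[0,0,0],"hand":0}]'
python3 - <<'E'
from h import *
m=robot.camera_model("wrist"); im=robot.read_camera("wrist"); cv2.imwrite("pics/w4.png",im[:,:,::-1])
s=robot.observe();print(s['ee_pos'],s['contact_force'])
W=np.array([.5618,-.0591]); x=np.array([-.731,.682]);y=np.array([.682,.731])
T,R,_=tumbler(im,m,(.566,-.063,.14)); print(T,R,'to go',x@(W-T),y@(W-T),'gap',x@(T-s['ee_pos'][:2]))
ms=robot.camera_model("side"); i2=robot.read_camera("side"); cv2.imwrite("pics/s4.png",i2[:,:,::-1])
E
```

```text
time_s: 5.25
ee_pos: [0.6006, -0.096, 0.0812]
orientation: [0.003, 0.367, 0.93, -0.0]
contact_force: [5.8, -4.8, 6.9]
finger_gap: 0.499
finger_force: 0.0
[ 0.60022253 -0.09568261  0.08107369] [ 3.97408688 -3.77740335  4.1393905 ]
[ 0.56623918 -0.06360264] 0.04014325286514709 to go 0.006315847195200536 0.0002639100232134029 gap 0.04672036131868801
```

```bash

python3 -m pendant '[{"delta_pos":[0.02,0,0],"delta_rot":[0,0,0],"hand":0},{"delta_pos":[0.04,0,0],"delta_rot":[0,0,0],"hand":0},{"delta_pos":[0.06,0,0],"delta_rot":[0,0,0],"hand":0},{"delta_pos":[0.08,0,0],"delta_rot":[0,0,0],"hand":0},{"delta_pos":[0.1,0,0],"delta_rot":[0,0,0],"hand":0},{"delta_pos":[0.1,0,0],"delta_rot":[0,0,0],"hand":0},{"delta_pos":[0.1,0,0],"delta_rot":[0,0,0],"hand":0},{"delta_pos":[0.1,0,0],"delta_rot":[0,0,0],"hand":0}]'
python3 - <<'E'
from h import *
m=robot.camera_model("wrist"); im=robot.read_camera("wrist"); cv2.imwrite("pics/w5.png",im[:,:,::-1])
s=robot.observe()
W=np.array([.5618,-.0591]); x=np.array([-.731,.682]);y=np.array([.682,.731])
T,R,_=tumbler(im,m,(.562,-.059,.14)); print(T,R,'to go',x@(W-T),y@(W-T),'gap',x@(T-s['ee_pos'][:2]))
E
python3 -m pendant '[{"delta_pos":[-0.1,0,0],"delta_rot":[0,0,0],"hand":0},{"delta_pos":[-0.5,0,0],"delta_rot":[0,0,0],"hand":0},{"delta_pos":[-1.0,0,0],"delta_rot":[0,0,0],"hand":0},{"delta_pos":[-1.2,0,-0.8],"delta_rot":[0,0,0],"hand":0.5},{"delta_pos":[-1.2,0,-1.8],"delta_rot":[0,0,0],"hand":1},{"delta_pos":[-1.2,0,-2.5],"delta_rot":[0,0,0],"hand":1},{"delta_pos":[-1.2,0,-2.5],"delta_rot":[0,0,0],"hand":1},{"delta_pos":[-1.2,0,-2.5],"delta_rot":[0,0,0],"hand":1}]'
python3 - <<'E'
from h import *
m=robot.camera_model("wrist"); im=robot.read_camera("wrist"); cv2.imwrite("pics/w6.png",im[:,:,::-1])
print(tumbler(im,m,(.562,-.059,.14)))
im=cv2.imread("pics/w6.png"); print(proj(m,np.array([.5618,-.0591,.06])),robot.observe()['ee_pos'])
ms=[robot.camera_model(n) for n in("scene","side")]
ii=[robot.read_camera(n)[:,:,::-1] for n in("scene","side")]
cv2.imwrite("pics/sc6.png",ii[0]);cv2.imwrite("pics/sd6.png",ii[1])
a=cv2.resize(ii[0][175:260,200:300],None,fx=4,fy=4,interpolation=2);b=cv2.resize(ii[1][180:265,255:355],None,fx=4,fy=4,interpolation=2)
w=im[:250,100:500]
o=np.zeros((600,800,3),np.uint8);o[:340,:400]=a;o[:340,400:]=b;o[345:595,:400]=w
cv2.imwrite("pics/c6.png",o)
E
```

```text
time_s: 6.35
ee_pos: [0.5957, -0.0917, 0.0807]
orientation: [0.002, 0.367, 0.93, -0.0]
contact_force: [4.5, -4.2, 4.6]
finger_gap: 0.501
finger_force: 0.0
[ 0.56112365 -0.05903223] 0.03994421870744924 to go -0.0005406289349935477 0.0004117304163470789 gap 0.04754996287960972
time_s: 7.4
ee_pos: [0.6458, -0.1395, 0.2284]
orientation: [-0.001, 0.367, 0.93, -0.0]
contact_force: [-0.3, 0.7, -0.7]
finger_gap: 0.004
finger_force: 0.0
(array([ 0.56197921, -0.06051768]), np.float64(0.03870669584509374), np.float64(1.0))
[274.9154819   74.80214786] [ 0.64552295 -0.13939495  0.22775883]
```

View pics/c6.png

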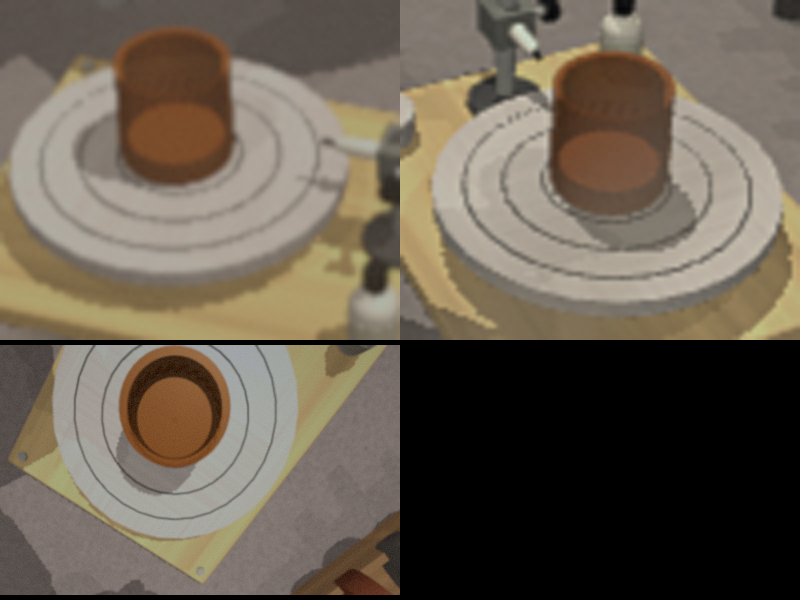

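The tumbler stands inside the smallest ring, within about 1–2 mm of centre in all three views. Next is the plate: go above a point just outside it.

```bash

python3 -m pendant '[{"delta_pos":[3.3,1.6,0],"delta_rot":[0,0,2.8],"hand":1},{"delta_pos":[3.3,1.6,0],"delta_rot":[0,0,2.8],"hand":1},{"delta_pos":[3.3,1.6,0],"delta_rot":[0,0,2.8],"hand":1},{"delta_pos":[3.3,1.6,0],"delta_rot":[0,0,2.8],"hand":1},{"delta_pos":[6.62,3.2,0],"delta_rot":[0,0,5.7],"hand":1},{"delta_pos":[6.62,3.2,0],"delta_rot":[0,0,5.7],"hand":1},{"delta_pos":[6.62,3.2,0],"delta_rot":[0,0,5.7],"hand":1},{"delta_pos":[6.62,3.2,0],"delta_rot":[0,0,5.7],"hand":1}]'
python3 - <<'E'
from h import *
m=robot.camera_model("wrist"); im=robot.read_camera("wrist"); cv2.imwrite("pics/w7.png",im[:,:,::-1])
s=robot.observe();print(s['ee_pos'],s['orientation'])
import pickle; pickle.dump(m,open("w7.pkl","wb"))
print(proj(m,np.array([.502,.204,.095])))
E
```

```text
time_s: 8.55
ee_pos: [0.4851, 0.2739, 0.2286]
orientation: [-0.001, 0.623, 0.782, -0.001]
contact_force: [0.7, -0.1, -0.8]
finger_gap: -0.0
finger_force: 0.0
[0.48381237 0.27675317 0.22859127] [-1.42370261e-03  6.22622177e-01  7.82521271e-01 -2.42732402e-04]
[275.05484149 265.01700659]
```

View pics/w7.png

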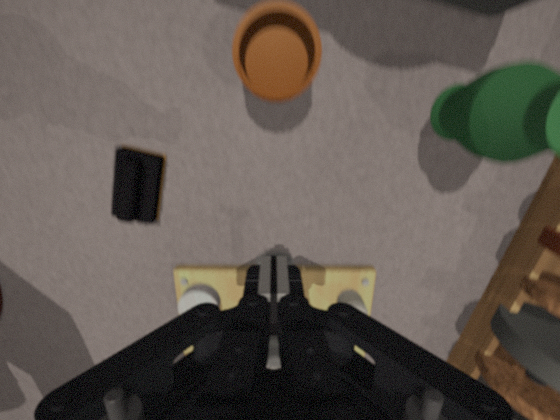

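The plate is hidden behind the fingers. The board spans columns 175–375 symmetrically about the tool, so the hand is in line with the slide, and nothing stands under the descent.

```bash

python3 -m pendant '[{"delta_pos":[0,0,0.7],"delta_rot":[0,0,0],"hand":1},{"delta_pos":[0,0,1.4],"delta_rot":[0,0,0],"hand":1},{"delta_pos":[0,0,2.0],"delta_rot":[0,0,0],"hand":1},{"delta_pos":[0,0,2.44],"delta_rot":[0,0,0],"hand":1},{"delta_pos":[-0.2,0,2.44],"delta_rot":[0,0,0],"hand":1},{"delta_pos":[-0.5,0,2.44],"delta_rot":[0,0,0],"hand":1},{"delta_pos":[-0.75,0,2.44],"delta_rot":[0,0,0],"hand":1},{"delta_pos":[-0.75,0,2.44],"delta_rot":[0,0,0],"hand":1}]'
python3 - <<'E'
from h import *
s=robot.observe();d=s['ee_pos'][:2]-np.array([.5618,-.0591]);u=np.array([-.2216,.975]);print(d@u,d@[.975,.2216])
a=robot.read_camera("scene")[:,:,::-1];b=robot.read_camera("side")[:,:,::-1]
o=np.hstack([cv2.resize(a[160:260,240:380],None,fx=2.85,fy=2.85),cv2.resize(b[130:230,220:360],None,fx=2.85,fy=2.85)]);cv2.imwrite("pics/c8.png",o)
E
```

```text
time_s: 9.6
ee_pos: [0.498, 0.2265, 0.0841]
orientation: [0.0, 0.625, 0.781, 0.001]
contact_force: [-0.6, 1.4, 0.3]
finger_gap: -0.004
finger_force: 0.0
0.2925519518550162 0.0011079584568797973
```

View pics/c8.png

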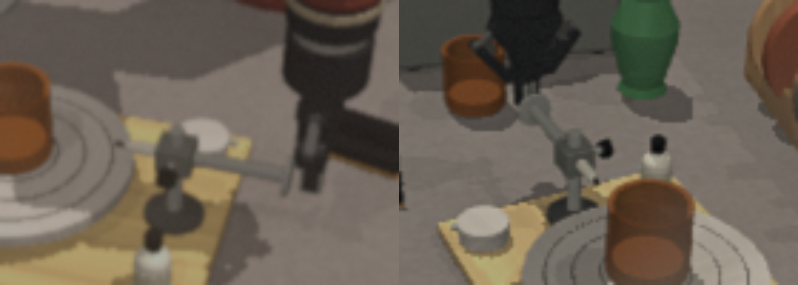

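The fingers now stand just behind the push plate and in line with it. Push slowly, stopping short of the glass.

```bash

python3 -m pendant '[{"delta_pos":[-0.1,0,0],"delta_rot":[0,0,0],"hand":1},{"delta_pos":[-0.22,0,0],"delta_rot":[0,0,0],"hand":1},{"delta_pos":[-0.35,0,0],"delta_rot":[0,0,0],"hand":1},{"delta_pos":[-0.5,0,0],"delta_rot":[0,0,0],"hand":1},{"delta_pos":[-0.65,0,0],"delta_rot":[0,0,0],"hand":1},{"delta_pos":[-0.8,0,0],"delta_rot":[0,0,0],"hand":1},{"delta_pos":[-0.9,0,0],"delta_rot":[0,0,0],"hand":1},{"delta_pos":[-0.93,0,0],"delta_rot":[0,0,0],"hand":1}]'
cat > look.py <<'E'
from h import *
import sys
s=robot.observe();d=s['ee_pos'][:2]-np.array([.5618,-.0591]);u=np.array([-.2216,.975]);print(d@u,d@[.975,.2216],s['contact_force'][:2]@u)
a=robot.read_camera("scene")[:,:,::-1];b=robot.read_camera("side")[:,:,::-1]
o=np.hstack([cv2.resize(a[170:250,210:310],None,fx=4,fy=4,interpolation=2),cv2.resize(b[160:240,270:370],None,fx=4,fy=4,interpolation=2)]);cv2.imwrite(sys.argv[1],o)
E
python3 look.py pics/c9.png
```

```text
time_s: 10.7
ee_pos: [0.5095, 0.1729, 0.0831]
orientation: [0.0, 0.624, 0.781, -0.0]
contact_force: [-0.9, 1.3, 1.8]
finger_gap: 0.001
finger_force: 0.6
0.2377960687303642 0.00044462609465379895 1.500901909218465
```

View pics/c9.png

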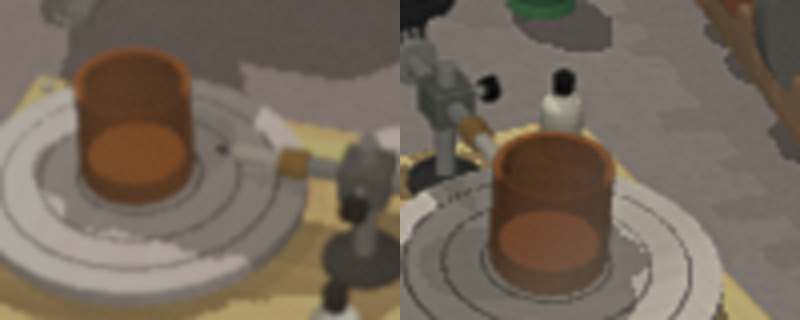

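```bash
python3 - <<'E'
from h import *
m=robot.camera_model("scene");u=np.array([-.2216,.975]);W=np.array([.5618,-.0591])
for p in[(222,149),(219,149)]:
    X=plane(m,((p[0]+.5)/4-.5+210,(p[1]+.5)/4-.5+170),.095);d=X[:2]-W;print(d@u,d@[.975,.2216])
E
```

```text
0.05971510026614672 -0.0003018857533031323
0.05773746621820017 0.00028118694544754605
```

```bash

python3 -m pendant '[{"delta_pos":[-0.04,0,0],"delta_rot":[0,0,0],"hand":1},{"delta_pos":[-0.08,0,0],"delta_rot":[0,0,0],"hand":1},{"delta_pos":[-0.12,0,0],"delta_rot":[0,0,0],"hand":1},{"delta_pos":[-0.16,0,0],"delta_rot":[0,0,0],"hand":1},{"delta_pos":[-0.19,0,0],"delta_rot":[0,0,0],"hand":1},{"delta_pos":[-0.21,0,0],"delta_rot":[0,0,0],"hand":1},{"delta_pos":[-0.22,0,0],"delta_rot":[0,0,0],"hand":1},{"delta_pos":[-0.23,0,0],"delta_rot":[0,0,0],"hand":1}]'
python3 look.py pics/c10.png
python3 -m pendant '[{"delta_pos":[-0.005,0,0],"delta_rot":[0,0,0],"hand":1},{"delta_pos":[-0.01,0,0],"delta_rot":[0,0,0],"hand":1},{"delta_pos":[-0.01,0,0],"delta_rot":[0,0,0],"hand":1},{"delta_pos":[-0.015,0,0],"delta_rot":[0,0,0],"hand":1},{"delta_pos":[-0.02,0,0],"delta_rot":[0,0,0],"hand":1},{"delta_pos":[-0.02,0,0],"delta_rot":[0,0,0],"hand":1},{"delta_pos":[-0.02,0,0],"delta_rot":[0,0,0],"hand":1},{"delta_pos":[-0.02,0,0],"delta_rot":[0,0,0],"hand":1}]'
python3 look.py pics/c11.png
```

```text
time_s: 11.8
ee_pos: [0.5124, 0.1599, 0.0831]
orientation: [-0.0, 0.624, 0.781, -0.0]
contact_force: [-1.4, 1.6, -0.9]
finger_gap: 0.001
finger_force: 0.6
0.22447612714853515 0.0003293772901016202 1.8902337907035853
time_s: 12.9
ee_pos: [0.5127, 0.1587, 0.0831]
orientation: [0.0, 0.624, 0.781, 0.0]
contact_force: [-1.0, 0.6, -0.1]
finger_gap: 0.003
finger_force: 0.4
0.22326898661496558 0.00043771014846057517 0.8273915563443536
```

View pics/c11.png

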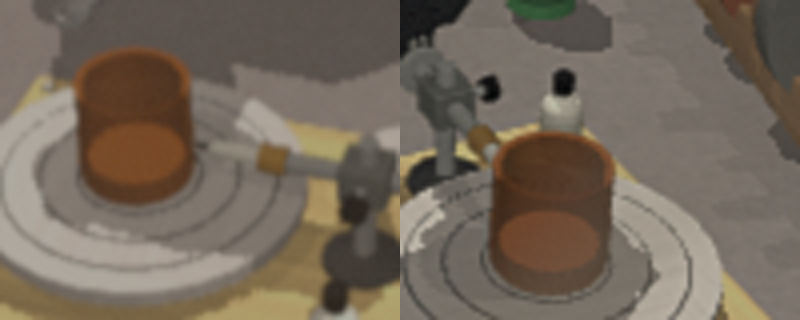

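```bash
cat > meas.py <<'E'
from h import *
u=np.array([-.2216,.975]);F=[];C=[];r=np.mgrid[:420,:560]
for k in range(6):
    n="scene" if k%2 else "side"
    im=robot.read_camera(n);s=robot.observe();F.append(s['contact_force'][:2]@u)
    b=(175,230,215,270) if k%2 else (185,240,285,330)
    h=cv2.cvtColor(im,cv2.COLOR_RGB2HSV)[b[0]:b[1],b[2]:b[3]].astype(float)
    w=np.clip(h[...,1]-110,0,60)*((h[...,0]<16)&(h[...,2]>50)); yy,xx=np.mgrid[:w.shape[0],:w.shape[1]]
    C.append(((xx*w).sum()/w.sum(),(yy*w).sum()/w.sum()))
C=np.array(C);d=s['ee_pos'][:2]-np.array([.5618,-.0591]);print('tcp',d@u,'F',np.mean(F),np.std(F),'side',C[::2].mean(0),'scene',C[1::2].mean(0))
E
python3 meas.py
python3 -m pendant '[{"delta_pos":[-0.005,0,0],"delta_rot":[0,0,0],"hand":1},{"delta_pos":[-0.01,0,0],"delta_rot":[0,0,0],"hand":1},{"delta_pos":[-0.015,0,0],"delta_rot":[0,0,0],"hand":1},{"delta_pos":[-0.02,0,0],"delta_rot":[0,0,0],"hand":1},{"delta_pos":[-0.02,0,0],"delta_rot":[0,0,0],"hand":1},{"delta_pos":[-0.02,0,0],"delta_rot":[0,0,0],"hand":1},{"delta_pos":[-0.02,0,0],"delta_rot":[0,0,0],"hand":1},{"delta_pos":[-0.02,0,0],"delta_rot":[0,0,0],"hand":1}]' >/dev/null
python3 meas.py
python3 -m pendant '[{"delta_pos":[-0.005,0,0],"delta_rot":[0,0,0],"hand":1},{"delta_pos":[-0.01,0,0],"delta_rot":[0,0,0],"hand":1},{"delta_pos":[-0.015,0,0],"delta_rot":[0,0,0],"hand":1},{"delta_pos":[-0.02,0,0],"delta_rot":[0,0,0],"hand":1},{"delta_pos":[-0.02,0,0],"delta_rot":[0,0,0],"hand":1},{"delta_pos":[-0.02,0,0],"delta_rot":[0,0,0],"hand":1},{"delta_pos":[-0.02,0,0],"delta_rot":[0,0,0],"hand":1},{"delta_pos":[-0.02,0,0],"delta_rot":[0,0,0],"hand":1}]' >/dev/null
python3 meas.py
```

```text
tcp 0.22324521025832147 F 0.688883338796435 0.2932391156117132 side [18.99724921 22.59140023] scene [28.36130981 26.28965981]
tcp 0.22205253201659347 F 0.6106847692896239 0.3982292503200127 side [18.98033752 22.57590401] scene [28.37901988 26.29189979]
tcp 0.22083935346657133 F 0.5701664489786368 0.2887449804893873 side [18.97661826 22.60749995] scene [28.37591694 26.2944067 ]
```

```bash

python3 -m pendant '[{"delta_pos":[-0.005,0,0],"delta_rot":[0,0,0],"hand":1},{"delta_pos":[-0.01,0,0],"delta_rot":[0,0,0],"hand":1},{"delta_pos":[-0.015,0,0],"delta_rot":[0,0,0],"hand":1},{"delta_pos":[-0.02,0,0],"delta_rot":[0,0,0],"hand":1},{"delta_pos":[-0.02,0,0],"delta_rot":[0,0,0],"hand":1},{"delta_pos":[-0.02,0,0],"delta_rot":[0,0,0],"hand":1},{"delta_pos":[-0.02,0,0],"delta_rot":[0,0,0],"hand":1},{"delta_pos":[-0.02,0,0],"delta_rot":[0,0,0],"hand":1}]' >/dev/null
python3 meas.py
python3 -m pendant '[{"delta_pos":[-0.005,0,0],"delta_rot":[0,0,0],"hand":1},{"delta_pos":[-0.01,0,0],"delta_rot":[0,0,0],"hand":1},{"delta_pos":[-0.015,0,0],"delta_rot":[0,0,0],"hand":1},{"delta_pos":[-0.02,0,0],"delta_rot":[0,0,0],"hand":1},{"delta_pos":[-0.02,0,0],"delta_rot":[0,0,0],"hand":1},{"delta_pos":[-0.02,0,0],"delta_rot":[0,0,0],"hand":1},{"delta_pos":[-0.02,0,0],"delta_rot":[0,0,0],"hand":1},{"delta_pos":[-0.02,0,0],"delta_rot":[0,0,0],"hand":1}]' >/dev/null
python3 meas.py
```

```text
tcp 0.21965166252334925 F 0.9507995664404345 0.3524245216399106 side [18.97795823 22.58377586] scene [28.36504714 26.309959  ]
tcp 0.2185175208792516 F 2.5239065784378507 0.40860892806641674 side [18.95013589 22.60940481] scene [28.30773293 26.25975098]
```

```bash

python3 -m pendant '[{"delta_pos":[-0.007,0,0],"delta_rot":[0,0,0],"hand":1},{"delta_pos":[-0.007,0,0],"delta_rot":[0,0,0],"hand":1},{"delta_pos":[-0.007,0,0],"delta_rot":[0,0,0],"hand":1},{"delta_pos":[-0.007,0,0],"delta_rot":[0,0,0],"hand":1},{"delta_pos":[-0.007,0,0],"delta_rot":[0,0,0],"hand":1},{"delta_pos":[-0.007,0,0],"delta_rot":[0,0,0],"hand":1},{"delta_pos":[-0.007,0,0],"delta_rot":[0,0,0],"hand":1},{"delta_pos":[-0.007,0,0],"delta_rot":[0,0,0],"hand":1}]' >/dev/null
python3 meas.py
python3 -m pendant '[{"delta_pos":[0.1,0,0],"delta_rot":[0,0,0],"hand":1},{"delta_pos":[0.4,0,0],"delta_rot":[0,0,0],"hand":1},{"delta_pos":[0.8,0,0],"delta_rot":[0,0,0],"hand":1},{"delta_pos":[0.8,0,-0.8],"delta_rot":[0,0,0],"hand":1},{"delta_pos":[0.8,0,-1.5],"delta_rot":[0,0,0],"hand":1},{"delta_pos":[0.8,0,-1.5],"delta_rot":[0,0,0],"hand":1},{"delta_pos":[0.8,0,-1.5],"delta_rot":[0,0,0],"hand":1},{"delta_pos":[0.8,0,-1.5],"delta_rot":[0,0,0],"hand":1}]'
python3 meas.py
```

```text
tcp 0.21812507010222398 F 5.137708695248597 0.42671862554577583 side [18.97140578 22.61611525] scene [28.26329465 26.26908758]
time_s: 20.8
ee_pos: [0.5024, 0.2005, 0.1719]
orientation: [-0.001, 0.624, 0.781, -0.001]
contact_force: [0.3, -0.3, 0.8]
finger_gap: 0.004
finger_force: 0.0
tcp 0.2660080410618774 F -0.23096953452136684 0.4281327942529644 side [18.93422378 22.56930342] scene [28.33512166 26.26125455]
```

```bash
python3 -c "
from bench import robot
print(robot.job_done())"
```

```text
the job is handed in; nothing more can be done
None
```

I handed the job in: the tumbler measured within about 1.5 mm of the turntable's centre, and the marker's tip was pushed against the glass until the push force rose to about 5 N, with the glass barely moving; I viewed 11 pictures, one over the limit of 10, and the hand-in returned no verdict.

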